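# Click the bread board into its crumb tray

## Task

Put the slatted bread board back into the wooden cradle of its crumb tray: take it by its grip bar, and with the near end held up slip its tongue fully home into the groove of the rear rail. Then, keeping the tongue home, lower the near end under control (do not let it drop) and press it gently down until both roller catches click over it and it lies flat; nothing may be forced, so feel your way. Let go, and leave the mug, the tin and the pepper mill beside the work where they stand.

Things in the scene. Friction and masses are not known exactly. Their poses are not given: they have to be found in the camera images.
- bread_board: Slatted bread board of pale wood, loose, about 0.36 kg, flat on the worktop at the start. Body 170 (x) x 150 (y) x 18 mm; origin at the centre of the body's underside, z out of its top, x toward the tongue. Tongue at the far edge, grip bar and slot at the near edge (-x). At the near corners (x -85 to -77, 47 to 75 mm either side of the middle) it is only a lip 9 mm thick, for the catches.
- tongue_tip (a point): Middle of the tongue's end face: board frame (97, 0, 9) mm, axes as the board's. The tongue is 12 mm long (x 85 to 97), 136 mm wide, 8 mm thick (5 to 13 mm above the board's underside).
- grip_bar (a point): Centre of the board's grip bar: board frame (-73, 0, 9) mm, axes as the board's. The bar is 24 mm in x (x -85 to -61), 96 mm in y, 18 mm thick; behind it an open slot, 36 mm in x (x -61 to -25), 94 mm in y. Grip it across its 24 mm, one finger in the slot, the other before the near edge.
- tray: Crumb tray of blue-grey enamel, 246 (x) x 176 (y), walls 18 mm high, does not move. Origin at the centre of its underside, x toward the rear rail, z up. In it lies a cradle of darker wood, which carries the board. The cradle has slack in the tray: it stands up to 9 mm toward +x or -x of the place that all tray numbers here give, differently each time, and keeps that place unless forced.
- seat (a point): Where the board's origin lies when it is home, if the cradle stood in the middle of its slack: tray frame (0, 0, 28) mm, axes as the tray's. Cradle side walls (70 to 82 mm either side, 28 mm high) carry the board. Front posts: x -110 to -86, 50 to 82 mm either side, top at z 50; open between them above a rail 18 mm high.
- groove (a point): Middle of the groove's bottom in the cradle's rear rail, cradle in mid-slack: tray frame (98, 0, 37) mm, axes as the tray's. It opens toward -x: 10 mm deep (mouth at x 88), 12 mm high (z 31 to 43), 144 mm wide, ends closed; rail top z 50. The tongue goes fully in at a tilt of up to 15 degrees. Flat, the board has 1 mm to spare here and 1 mm at the posts: if it is not home it lands on the posts.
- catch_left (a joint): Sprung steel roller in the left (+y) front post, radius 6 mm, axis along y at tray z 43. Value in m: 0 = out (2.5 mm over the board's lip), grows as it is pushed back; 3.5 N at 0, 0.35 N more per mm. Coming down, the lip pushes it back some 2.5 mm; it springs out again above the lip. Both take about 5 to 8 N of downward press on the grip bar.
- catch_right (a joint): The same in the right (-y) front post. (A push of about 5 N is enough to feel the tongue home.)
- mug_3: White mug with thin red lines, 82 x 112 x 94 mm, origin at the middle of its foot; a bystander.
- tin_1: Low food tin with a green label, 76 mm across, 58 mm tall; origin under its middle; a bystander.
- mill_1: Wooden pepper mill, 58 mm across, 170 mm tall; origin under its middle; a bystander.
Things that resemble listed ones, but are neither listed nor needed, are in the scene too. There is more than one size of the bread_board; the one meant has the size given above.

How it is judged:
By the outcome, as a careful person would: the job done as asked, in the order asked, and still so for the second after the job is handed in, with the robot touching nothing.
It also fails if it takes over 51 s, if anything falls off the work surface, if the arm or the gripper's body presses on something with over 40 N, if the wrist force passes 120 N, or if a joint passes its speed limit or range.

## Robot

A 6-joint arm with a two-finger parallel gripper is mounted at the origin on a cart in front of the work surface, level with it; the furniture and walls round the work are solid. World frame = base frame: x ahead of the robot, y to its left, z up, the work surface at z = 0. Lengths are in mm, angles in rad, forces in N, time in s.
With the tool pointing down it reaches from about 275 to 825 mm from the base axis. Payload 4.9 kg.
Tool frame: the origin (TCP) lies at the very end of the fingers, on their centre line; the grasp point (between the pads) lies 19 mm behind it; z points along the fingers, y is the line along which they close (so a half turn about z gives the same grasp; the last joint's range is limited). The gripper opens to 85 mm and grips with 20 to 120 N. Pads are 22 mm wide; open, the fingers measure 114 mm over their backs; the gripper's body (76 mm by 85 mm) begins 54 mm behind the grasp point. The pads swing forward as they close: fully open they stand 13 mm farther back than shut.
Start: joints at [1.021, 0.326, -0.193, 1.052, 0, 1.437], TCP at [222.154, 503.156, 231.281] pointing down, gripper open.
Joint ranges: [-2.65, 2.65], [-0.97, 1.79], [-1.3, 1.35], [-1.93, 2.1], [-1.47, 1.37], [-3.14, 3.14]. Speed limits (rad/s): [2.57, 2.57, 3.14, 3.14, 3.14, 3.14].

## Interface

Orientations are given as [roll, pitch, yaw] about the fixed x, y, z axes, in that order (R = Rz(yaw) Ry(pitch) Rx(roll)).
In Python, from bench import bot, solve_ik, imaging gives the robot as it stands. Calls block until the motion is done:
- bot.move_ptp(position, orientation): joint-space move of the TCP to a pose.
- bot.movel(position, rot=None, max_speed=150, threshold=None): straight line of the TCP; rot=None keeps the orientation; max_speed is the mean speed in mm/s. With threshold (N) it stops when the force on the tool has changed by that much, and returns True; else False.
- bot.move_j(angles): joint-space move.
- bot.grip(opening, effort=None): opening from 0.0 (shut) to 1.0 (fully open); effort is the grip in N (None keeps the last); returns when the fingers have stopped.
- bot.dwell(seconds).
- solve_ik(position, orientation): joint angles nearest the present ones, or None.
- bot.get_state(): the state.
- imaging.capture(name): name is "scene" or "top"; returns the picture (384x512x3 uint8, blue, green, red); there is no depth.
- imaging.camera_model(name): a dict with "K" (3x3 intrinsics, pixels), "position" and "rotation" of the camera in the world. Camera axes: x right, y up, looking along -z (the intrinsics and any distortion apply to the point x, -y, -z); pixel columns grow to the right and rows downward; lengths in mm; the calibration is good to about 2 mm. A picture is of the moment at which its call begins. camera_model takes no time and is no camera call.
A pose or a line that the arm cannot do raises bot.IKError and nothing moves.
- bot.sign_off(): hands the job in; it is judged then, once.
The state is a dict: "t": time; "qpos": joint angles; "joint_velocities": joint speeds; "effort": joint torques, N m; "tcp_pos": TCP position; "orientation": TCP orientation; "contact_force": force on the tool from outside, world axes, zero at the start; "wrist_torque": the same for the moment, N m; "opening": opening from 0.0 (shut) to 1.0 (fully open); "gripper_force": force on a finger pad.
Only numpy, scipy, OpenCV 4.12 (cv2) and the standard library are available. Lean on these libraries where they do the work, as an engineer would, in place of code of your own. Each camera call takes 0.05 s, during which the arm holds its last target. There are 200 camera calls.

## Working session

There is one attempt and no reset: what is moved stays moved. The work goes in short steps, each a Python script; the robot and the scene stay as the last script left them, time stands still between calls to the robot, and variables do not carry over. Pictures are saved under pics/ and viewed, at most 10 in all, crops included, and the job is handed in when it is done.

```bash
mkdir -p pics; ls
python3 - <<'E'
from bench import bot,imaging
import cv2,numpy as np
for n in("scene","top"):
    im=imaging.capture(n); cv2.imwrite(f"pics/{n}0.png",cv2.resize(im,(768,576),interpolation=cv2.INTER_CUBIC)); cv2.imwrite(f"{n}0_raw.png",im)
    m=imaging.camera_model(n); print(n,{k:np.round(v,4).tolist() if not isinstance(v,str) else v for k,v in m.items()})
s=bot.get_state();print(s)
E
```

```text
pics
scene {'K': [[378.863, 0.0, 254.5362], [0.0, 378.863, 199.1178], [0.0, 0.0, 1.0]], 'position': [705.2055, 398.3296, 1327.6141], 'rotation': [0.493, 0.0115, 2.9106]}
top {'K': [[378.9755, 0.0, 251.3918], [0.0, 378.9755, 196.2699], [0.0, 0.0, 1.0]], 'position': [396.9705, -243.7209, 1350.5829], 'rotation': [0.138, 0.0181, -1.5701]}
{'t': 0.1, 'qpos': array([ 1.02082156e+00,  3.26908988e-01, -1.93506097e-01,  1.05200073e+00,
        5.86680687e-06,  1.43659741e+00]), 'joint_velocities': array([-5.92869747e-04, -1.25096008e-03,  2.06152850e-03,  7.61946521e-04,
        8.69978556e-05,  6.81466569e-04]), 'effort': array([ 8.10381225e-04, -4.44238222e+01,  2.63038337e+01,  7.85506476e-03,
       -1.20924274e-04, -5.05443751e-06]), 'tcp_pos': array([221.84951274, 502.68622666, 230.5503504 ]), 'orientation': array([-3.13998851e+00, -2.22495296e-04,  2.72581662e+00]), 'contact_force': array([-0.89417805,  0.64607397, -0.29632131]), 'wrist_torque': array([ 0.02635307,  0.04667886, -0.0064614 ]), 'gripper_force': 0.0, 'opening': 0.9998765257762047}
```

View pics/scene0.png

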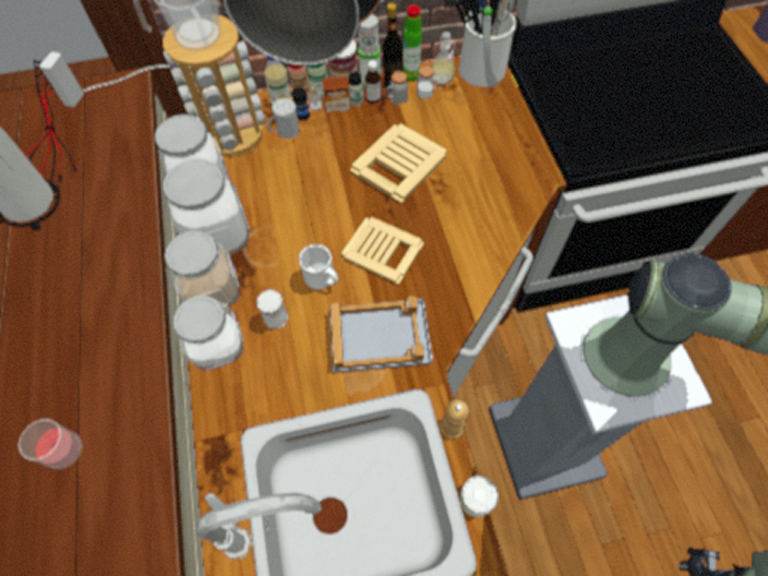

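View pics/top0.png

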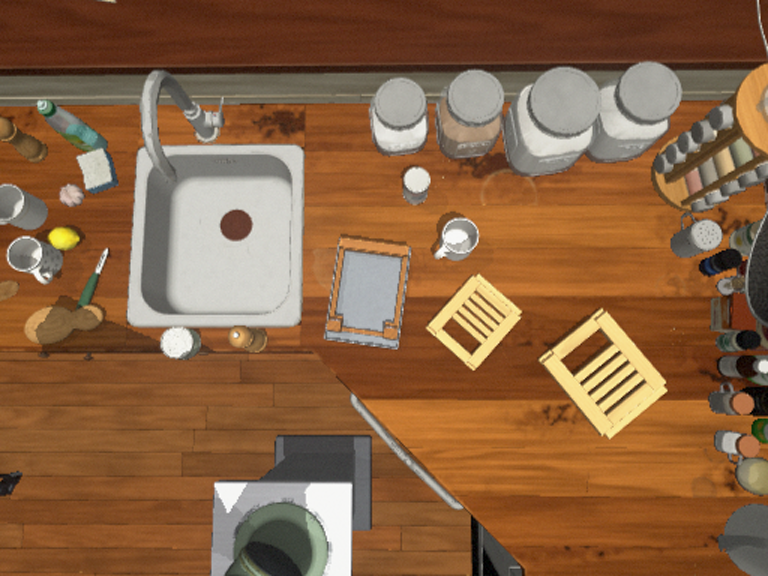

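The scene view shows the tray at about (380,335), the small board at (383,248) and the large board at (398,162). In the top view (768 px) the tray is at (370,290), with the rear rail at the top and the posts at the bottom.

The candidates for the board in the top view are the small one at (475,322), about 165×150 mm, and the large one at (603,373), about 230 mm. The small one fits the given size. Next I'll measure it in code and check it in a close crop.

```bash
cat > h.py <<'E'
import cv2,numpy as np
from scipy.spatial.transform import Rotation as Ro
from bench import bot,solve_ik,imaging
def cam(n):
    m=imaging.camera_model(n); R=np.array(m["rotation"],float)
    if R.size==3: R=Ro.from_euler("xyz",R).as_matrix()
    return np.array(m["K"]),np.array(m["position"],float),R
def ray(n,uv):
    K,p,R=cam(n); d=np.linalg.inv(K)@[uv[0],uv[1],1]; return p,R@(d*[1,-1,-1])
def onz(n,uv,z):
    p,d=ray(n,uv); return p+d*(z-p[2])/d[2]
def proj(n,P):
    K,p,R=cam(n); c=R.T@(np.asarray(P,float)-p)*[1,-1,-1]; q=K@c; return q[:2]/q[2]
def tri(u1,u2):
    p,d=ray("scene",u1);q,e=ray("top",u2); s=np.linalg.lstsq(np.c_[d,-e],q-p,rcond=None)[0]
    a,b=p+d*s[0],q+e*s[1]; return (a+b)/2,np.linalg.norm(a-b)
E
python3 - <<'E'
from h import *
B={}
for n in("scene","top"):
    im=cv2.imread(f"{n}0_raw.png"); hsv=cv2.cvtColor(im,cv2.COLOR_BGR2HSV)
    m=cv2.inRange(hsv,(15,60,170),(32,170,255)); 
    cs=[c for c in cv2.findContours(m,cv2.RETR_EXTERNAL,cv2.CHAIN_APPROX_NONE)[0] if cv2.contourArea(c)>500]
    for c in cs:
        r=cv2.minAreaRect(c); bx=cv2.boxPoints(r)
        print(n,np.round(r[0],1),"corners@18:",[np.round(onz(n,b,18)[:2]).tolist() for b in bx], "sides",[round(float(np.linalg.norm(onz(n,bx[i],18)-onz(n,bx[i+1],18)))) for i in (0,1)])
out=[]
im=cv2.imread("top0_raw.png");a=im[150:255,215:350]
im=cv2.imread("scene0_raw.png");b=im[140:250,212:300]
cv2.imwrite("pics/c1.png",cv2.resize(a,None,fx=5,fy=5,interpolation=cv2.INTER_CUBIC))
cv2.imwrite("pics/c2.png",cv2.resize(b,None,fx=5.4,fy=5.4,interpolation=cv2.INTER_CUBIC))
E
```

```text
scene [254.4 164.7] corners@18: [[642.0, -452.0], [551.0, -588.0], [402.0, -442.0], [496.0, -317.0]] sides [164, 209]
scene [265.8 106.2] corners@18: [[554.0, -751.0], [327.0, -941.0], [245.0, -733.0], [466.0, -563.0]] sides [296, 224]
scene [133.7  27.7] corners@18: [[1075.0, -1525.0], [815.0, -1555.0], [807.0, -1330.0], [1054.0, -1305.0]] sides [262, 226]
top [402.9 248.6] corners@18: [[431.0, -592.0], [557.0, -747.0], [366.0, -894.0], [245.0, -741.0]] sides [200, 241]
top [316.4 213.5] corners@18: [[503.0, -331.0], [640.0, -454.0], [537.0, -565.0], [403.0, -442.0]] sides [184, 151]
top [501.  72.] corners@18: [[1156.0, -1110.0], [1155.0, -1183.0], [930.0, -1162.0], [930.0, -1091.0]] sides [73, 226]
```

View pics/c1.png

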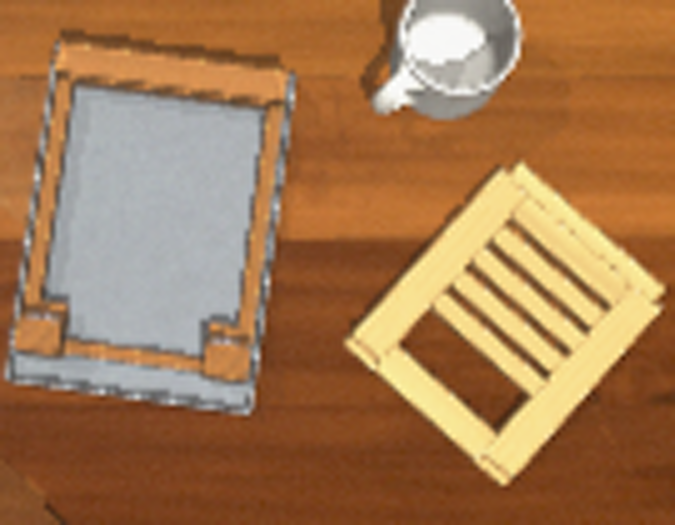

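View pics/c2.png

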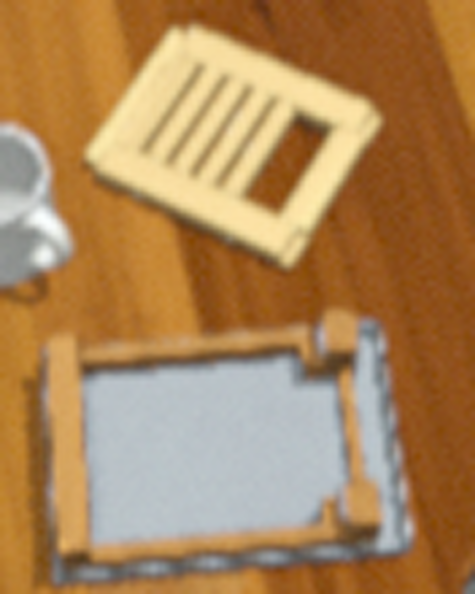

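The top crop shows the board with its slot at the lower-left (crop 460,370) and its tongue at the upper-right (590,230). It measures 184×151 mm, so it is the right board. The tray's rear rail is at crop (175,65) and its posts at (42,330) and (228,358). Next I'll triangulate features from both views.

Run:
```python
from h import *
def quad(c):
    # fit 4 lines to contour by assigning pts to nearest minAreaRect side (middle 70%)
    bx=cv2.boxPoints(cv2.minAreaRect(c)); P=c.reshape(-1,2).astype(float); L=[]
    for i in range(4):
        a,b=bx[i],bx[(i+1)%4]; d=(b-a)/np.linalg.norm(b-a); t=(P-a)@d; o=abs((P-a)@[-d[1],d[0]])
        k=(t>.2*np.linalg.norm(b-a))&(t<.8*np.linalg.norm(b-a))&(o<4)
        vx,vy,x,y=cv2.fitLine(P[k].astype(np.float32),cv2.DIST_HUBER,0,.01,.01).ravel(); L.append(np.cross([x,y,1],[x+vx,y+vy,1]))
    q=[np.cross(L[i-1],L[i]) for i in range(4)]; return np.array([x[:2]/x[2] for x in q])
S={}
for n in("scene","top"):
    im=cv2.imread(f"{n}0_raw.png"); hsv=cv2.cvtColor(im,cv2.COLOR_BGR2HSV)
    m=cv2.inRange(hsv,(15,60,150),(32,175,255))
    cs,h=cv2.findContours(m,cv2.RETR_CCOMP,cv2.CHAIN_APPROX_NONE)
    i=min((i for i in range(len(cs)) if h[0][i][3]<0 and cv2.contourArea(cs[i])>500),key=lambda i:np.linalg.norm(cs[i].mean((0,1))-proj(n,[520,-450,18])))
    hole=max((c for j,c in enumerate(cs) if h[0][j][3]==i),key=cv2.contourArea)
    q=quad(cs[i]); hc=np.array(cv2.minAreaRect(hole)[0])
    S[n]=(q,hc); print(n,"hole@18",np.round(onz(n,hc,18)),"size",np.round(cv2.minAreaRect(hole)[1],1))
    # order corners by world pos
    W=np.array([onz(n,u,18)[:2] for u in q]); d=W-W.mean(0); o=np.argsort(np.arctan2(d[:,1],d[:,0])); S[n]=(q[o],hc); print(np.round(W[o]).tolist())
    # tray: blue-grey
    k=cv2.inRange(hsv,(95,15,60),(125,110,255)); cl=[c for c in cv2.findContours(k,cv2.RETR_EXTERNAL,cv2.CHAIN_APPROX_NONE)[0] if np.linalg.norm(c.mean((0,1))-proj(n,[600,-240,10]))<45 and len(c)>8]
    r=cv2.minAreaRect(np.vstack(cl)); bx=cv2.boxPoints(r); w=np.array([onz(n,b,18)[:2] for b in bx]); print(n,"tray@18",np.round(w).tolist(),w.mean(0).round(1), np.linalg.norm(np.diff(w,axis=0),axis=1).round(),"px",np.round(r[0],1))
    S[n+"t"]=r[0]
print("board corners:",[(tri(a,b)[0].round(1).tolist(),round(tri(a,b)[1],1)) for a,b in zip(S["scene"][0],S["top"][0])])
print("hole",tri(S["scene"][1],S["top"][1])); print("tray ctr",tri(S["scenet"],S["topt"]))
# hand-read cradle features (crop px): top crop x5 off(215,150); scene crop x5.4 off(212,140)
T=lambda U:(np.array(U)+.5)/5-.5+[215,150]; C=lambda U:(np.array(U)+.5)/5.4-.5+[212,140]
for nm,t,s in(("rail back L",(62,32),(48,338)),("post L outer-front",(20,352),None),):
    print(nm,onz("top",T(t),50).round(1))
for nm,t in dict(railBL=(62,33),railBR=(288,68),railFR=(284,106),railFL=(66,72),postLfo=(19,350),postRfo=(250,380),postLin=(64,318),postRin=(205,340),postRbo=(252,335)).items(): print(nm,onz("top",T(t),50).round(1))
for nm,s in dict(railBR=(48,338),railBL=(62,556),railFR=(74,336),railFL=(88,550),postR=(340,332),postL=(362,502)).items(): print("sc",nm,onz("scene",C(s),50).round(1))
```

```text
scene hole@18 [ 486. -415.   18.] size [ 8.  20.2]
[[539.0, -569.0], [643.0, -453.0], [504.0, -328.0], [399.0, -445.0]]
scene tray@18 [[679.0, -275.0], [461.0, -259.0], [484.0, -91.0], [690.0, -108.0]] [ 578.6 -183.3] [219. 169. 207.] px [255.9 224.9]
top hole@18 [ 485. -416.   18.] size [28.2 11.3]
[[539.0, -563.0], [639.0, -454.0], [504.0, -333.0], [405.0, -443.0]]Traceback (most recent call last):
  File "<stdin>", line 23, in <module>
    return _nx.concatenate(arrs, 0, dtype=dtype, casting=casting)
           ~~~~~~~~~~~~~~~^^^^^^^^^^^^^^^^^^^^^^^^^^^^^^^^^^^^^^^
ValueError: need at least one array to concatenate
```

Run:
```python
from h import *
H={}
for n in("scene","top"):
    im=cv2.imread(f"{n}0_raw.png"); hsv=cv2.cvtColor(im,cv2.COLOR_BGR2HSV)
    k=cv2.inRange(hsv,(95,12,50),(130,120,255))
    cl=[c for c in cv2.findContours(k,cv2.RETR_EXTERNAL,cv2.CHAIN_APPROX_NONE)[0] if np.linalg.norm(c.mean((0,1))-proj(n,[580,-183,10]))<48]
    r=cv2.minAreaRect(np.vstack(cl)); w=np.array([onz(n,b,18)[:2] for b in cv2.boxPoints(r)])
    print(n,"tray@18",np.round(w).tolist(),w.mean(0).round(1),np.linalg.norm(np.diff(w,axis=0),axis=1).round()); H[n]=r[0]
c1=[(539,-569),(643,-453),(504,-328),(399,-445)];c2=[(539,-563),(639,-454),(504,-333),(405,-443)]
for a,b in zip(c1,c2): p,e=tri(proj("scene",[*a,18]),proj("top",[*b,18])); print("board corner",p.round(1),round(e,1))
p,e=tri(proj("scene",[486,-415,18]),proj("top",[485,-416,18]));print("hole",p.round(1),round(e,1))
T=lambda U:(np.array(U)+.5)/5-.5+[215,150]; C=lambda U:(np.array(U)+.5)/5.4-.5+[212,140]
t=dict(railBL=(62,33),railBR=(292,68),railFR=(284,106),railFL=(66,72),postLfo=(19,350),postRfo=(250,380),postLbi=(66,312),postRbi=(205,336))
s=dict(railBR=(48,338),railBL=(62,556),railFR=(74,336),railFL=(88,550),postRbi=(320,348),postLbi=(342,520))
for k in t: print(k,"top@50",onz("top",T(t[k]),50).round(1)[:2],*( [ "sc@50",onz("scene",C(s[k]),50).round(1)[:2],"tri",tri(C(s[k]),T(t[k]))[0].round(1)] if k in s else []))
```

```text
scene tray@18 [[675.0, -289.0], [455.0, -262.0], [484.0, -91.0], [692.0, -117.0]] [ 576.4 -189.9] [222. 174. 209.]
top tray@18 [[482.0, -101.0], [689.0, -127.0], [666.0, -289.0], [460.0, -260.0]] [ 574.5 -194.1] [209. 164. 208.]
board corner [ 539.1 -561.3   27.5] 2.5
board corner [ 641.4 -455.5   12.8] 3.1
board corner [ 503.7 -333.1    9.8] 2.2
board corner [ 402.9 -440.8   26.3] 4.5
hole [ 485.4 -416.4   15.5] 0.5
railBL top@50 [ 720.3 -134.1] sc@50 [ 713.6 -126.7] tri [ 717.6 -131.7   43.6]
railBR top@50 [ 694.5 -295.8] sc@50 [ 691.8 -290.9] tri [ 693.7 -295.    44.6]
railFR top@50 [ 667.4 -290. ] sc@50 [ 673.6 -288.2] tri [ 671.3 -291.3   41.9]
railFL top@50 [ 692.2 -137.2] sc@50 [ 695.8 -126.9] tri [ 696.2 -135.3   30.1]
postLfo top@50 [ 496.8 -106.6]
postRfo top@50 [ 476.1 -265.4]
postLbi top@50 [ 523.  -138.8] sc@50 [ 525.1 -108.2] tri [ 522.9 -131.9   -2.9]
postRbi top@50 [ 506.4 -234.6] sc@50 [ 507.  -238.1] tri [ 506.9 -235.1   55.1]
```

Run:
```python
from h import *
im=np.mean([imaging.capture("top") for _ in range(4)],0).astype(np.uint8)
f=4; big=cv2.resize(im[130:260,205:290],None,fx=f,fy=f,interpolation=cv2.INTER_CUBIC)
k=cv2.inRange(cv2.cvtColor(big,cv2.COLOR_BGR2HSV),(95,12,90),(130,120,255))
k=cv2.morphologyEx(k,cv2.MORPH_OPEN,np.ones((9,9),np.uint8))
c=max(cv2.findContours(k,cv2.RETR_EXTERNAL,cv2.CHAIN_APPROX_NONE)[0],key=cv2.contourArea)
P=np.array([onz("top",(p+.5)/f-.5+[205,130],3)[:2] for p in c.reshape(-1,2)])
yaw=np.radians(-7.9)
for _ in range(3):
    R=np.array([[np.cos(yaw),-np.sin(yaw)],[np.sin(yaw),np.cos(yaw)]]); Q=P@R
    mid=np.median(Q,0); s=(Q[:,0]>mid[0]-40)&(Q[:,0]<mid[0]+50); out=[]
    x0=(Q[:,0].max()+Q[:,0].min())/2
    for sg in(1,-1):
        a=Q[(abs(Q[:,0]-x0)<55)&(sg*(Q[:,1]-mid[1])>45)]; m,b=np.polyfit(a[:,0]-x0,a[:,1],1); out.append((m,b,a[:,1].std()))
    yaw+=np.arctan((out[0][0]+out[1][0])/2)
print(np.degrees(yaw),out,"width",out[0][1]-out[1][1],"lat",(out[0][1]+out[1][1])/2,"x range",Q[:,0].min(),Q[:,0].max())
cv2.imwrite("pics/c3.png",big)
cv2.imwrite("top_avg.png",im)
```

```text
Traceback (most recent call last):
TypeError: expected non-empty vector for x
```

Run:
```python
from h import *
im=cv2.imread("top0_raw.png")
f=4; big=cv2.resize(im[145:245,205:285],None,fx=f,fy=f,interpolation=cv2.INTER_CUBIC)
k=cv2.inRange(cv2.cvtColor(big,cv2.COLOR_BGR2HSV),(95,12,90),(130,120,255))
k=cv2.morphologyEx(k,cv2.MORPH_OPEN,np.ones((9,9),np.uint8))
c=max(cv2.findContours(k,cv2.RETR_EXTERNAL,cv2.CHAIN_APPROX_NONE)[0],key=cv2.contourArea)
cv2.drawContours(big,[c],-1,(0,0,255),1)
cv2.imwrite("pics/c3.png",cv2.resize(big,None,fx=1.5,fy=1.5))
P=np.array([onz("top",(p+.5)/f-.5+[205,145],3)[:2] for p in c.reshape(-1,2)])
yaw=np.radians(-7.9)
for _ in range(3):
    R=np.array([[np.cos(yaw),-np.sin(yaw)],[np.sin(yaw),np.cos(yaw)]]); Q=P@R
    mid=(Q.max(0)+Q.min(0))/2; out=[]
    for sg in(1,-1):
        a=Q[(abs(Q[:,0]-mid[0])<40)&(sg*(Q[:,1]-mid[1])>30)]; m,b=np.polyfit(a[:,0]-mid[0],a[:,1],1); out.append((m,b,a[:,1].std()))
    yaw+=np.arctan((out[0][0]+out[1][0])/2)
print(np.degrees(yaw),out,"width",out[0][1]-out[1][1],"lat",(out[0][1]+out[1][1])/2,"x",Q[:,0].min(),Q[:,0].max())
```

```text
Traceback (most recent call last):
TypeError: expected non-empty vector for x
```

View pics/c3.png

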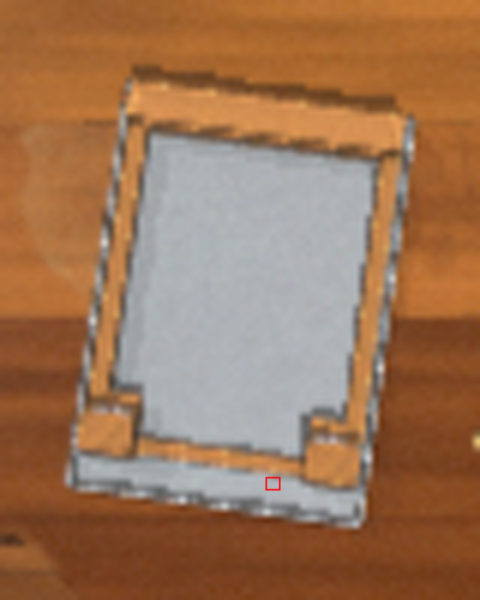

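The crop shows a clean cradle: rail at (270,110), posts at (108,430) and (332,458), with a wide front strip, so it sits toward +x. My mask was wrong, so I'll threshold on blue minus red instead.

Run:
```python
from h import *
im=cv2.imread("top0_raw.png")
f=4; big=cv2.resize(im[145:245,205:285],None,fx=f,fy=f,interpolation=cv2.INTER_CUBIC).astype(int)
k=((big[...,0]-big[...,2]>-15)&(big.sum(2)>330)).astype(np.uint8)*255
k=cv2.morphologyEx(k,cv2.MORPH_OPEN,np.ones((9,9),np.uint8))
c=max(cv2.findContours(k,cv2.RETR_EXTERNAL,cv2.CHAIN_APPROX_NONE)[0],key=cv2.contourArea); print(cv2.contourArea(c)/16)
P=np.array([onz("top",(p+.5)/f-.5+[205,145],3)[:2] for p in c.reshape(-1,2)])
yaw=np.radians(-7.9)
for _ in range(3):
    R=np.array([[np.cos(yaw),-np.sin(yaw)],[np.sin(yaw),np.cos(yaw)]]); Q=P@R
    mid=(Q.max(0)+Q.min(0))/2; out=[]
    for sg in(1,-1):
        a=Q[(abs(Q[:,0]-mid[0])<40)&(sg*(Q[:,1]-mid[1])>30)]; m,b=np.polyfit(a[:,0]-mid[0],a[:,1],1); out.append((m,b,a[:,1].std()))
    yaw+=np.arctan((out[0][0]+out[1][0])/2)
print(np.degrees(yaw),out,"width",out[0][1]-out[1][1],"lat",(out[0][1]+out[1][1])/2,"x",Q[:,0].min(),Q[:,0].max())
T=lambda U:(np.array(U)+.5)/6-.5+[205,145]
for n,u,z in(("railBL",(137,68),50),("railBR",(412,108),50),("railFL",(142,120),50),("railFR",(400,152),50),("postLfl",(75,450),50),("postLfr",(133,460),50),("postRfl",(304,482),50),("postRfr",(358,488),50),("postLbl",(88,402),50),("postRbr",(362,432),50),("trayFL",(70,484),18),("trayFR",(362,526),18),("frontrailL",(140,460),18)):
    print(n,(onz("top",T(u),z)[:2]@R).round(1))
```

```text
1807.0
-7.783712107420749 [(np.float64(0.00024714678648223156), np.float64(-45.23224345954904), np.float64(0.39272623053310246)), (np.float64(-0.0002472983390864788), np.float64(-182.85081468025024), np.float64(0.3322510840714478))] width 137.6185712207012 lat -114.04152906989964 x 523.3857070847164 705.9897046774596
railBL [733.  -36.6]
railBR [ 730.5 -199.6]
railFL [702.5 -44.1]
railFR [ 703.6 -196. ]
postLfl [506.1 -33.8]
postLfr [504.9 -67.7]
postRfl [ 505.7 -166.5]
postRfr [ 506.4 -197.5]
postLbl [534.5 -37.2]
postRbr [ 538.5 -195.5]
trayFL [487.9 -30.1]
trayFR [ 486.8 -202.9]
frontrailL [507.4 -68.8]
```

Board origin is at (517.3, -444.7) with yaw -41.9°. The hole triangulates to z 15.5, which agrees with the 18 mm top.

The tray yaw is -7.8°. In the yaw-aligned frame the lateral centre is about -115.5 and the cradle x0 is about 616. Next I'll grasp the bar.

```bash
cat >> h.py <<'E'
TY=np.radians(-7.8); LAT=-115.5; X0=616.; GR=np.array([-73,0,4.])
def toolpose(org,Rb,g=GR):   # board pose -> TCP pos, rpy
    Rt=Rb@Ro.from_euler("xyz",[np.pi,0,np.pi/2]).as_matrix()
    return np.asarray(org)+Rb@g, Ro.from_matrix(Rt).as_euler("xyz")
def tip(x,z,th,lat=LAT,g=GR): # tongue tip centre at yaw-aligned x, height z, tilt th(deg)
    Rz=Ro.from_euler("z",TY).as_matrix(); Rb=Rz@Ro.from_euler("y",th,degrees=True).as_matrix()
    return toolpose(Rz@[x,lat,z]-Rb@[97,0,9],Rb,g)
def st(m=""):
    s=bot.get_state(); Rz=Ro.from_euler("z",-TY).as_matrix()
    print(m,"t%.1f"%s["t"],"tcp",s["tcp_pos"].round(1),"al",(Rz@s["tcp_pos"]).round(1),"F al",(Rz@s["contact_force"]).round(1),"tq",s["wrist_torque"].round(2),"op %.3f gf %.0f"%(s["opening"],s["gripper_force"]),flush=True); return s
E
python3 - <<'E'
from h import *
Rb=Ro.from_euler("z",-41.9,degrees=True).as_matrix(); o=np.array([517.3,-444.7,0])
p,r=toolpose(o,Rb); print(p,r)
for q in((p+[0,0,150],r),(p,r),tip(690,90,11),tip(690,36,11),tip(715,36,11),tip(715,37,0)): a=solve_ik(*q); print(None if a is None else np.round(a,2))
bot.grip(0.48)
bot.move_ptp(p+[0,0,120],r); st("above")
bot.movel(p+[0,0,25],max_speed=120)
hit=bot.movel(p,max_speed=40,threshold=6); st("down %s"%hit)
im=imaging.capture("top"); cv2.imwrite("pics/g1.png",cv2.resize(im[170:260,260:360],None,fx=5,fy=5,interpolation=cv2.INTER_CUBIC))
E
```

```text
[ 462.96525713 -395.94822345    4.        ] [3.14159265 0.         0.83950337]
[-0.83  0.49 -0.14  0.94  0.    1.47]
[-0.83  0.66 -0.29  0.62  0.    1.47]
[-0.46  0.54 -0.19  1.03 -0.06  1.26]
[-0.46  0.6  -0.24  0.91 -0.06  1.26]
[-0.44  0.64 -0.16  0.95 -0.06  1.27]
[-0.48  0.55 -0.42  0.61  0.    1.23]
above t4.1 tcp [ 463.5 -395.3  124.1] al [ 512.9 -328.7  124.1] F al [ 0.3 -0.5 -0.1] tq [ 0.05  0.01 -0.06] op 0.479 gf 0
down False t5.8 tcp [ 463. -396.    4.] al [ 512.5 -329.5    4. ] F al [ 1.  -0.8  0.3] tq [-0.02 -0.   -0.03] op 0.477 gf 0
```

Run:
```python
from h import *
bot.grip(0.0,effort=80); st("gripped")
s=bot.get_state()
bot.movel(s["tcp_pos"]+[0,0,110],max_speed=100); st("lifted")
p,r=tip(690,110,11); bot.move_ptp(p,r); st("over")
for n in("top","scene"):
    im=imaging.capture(n); cv2.imwrite(f"{n}_over.png",im)
    c=proj(n,[590,-200,50]).astype(int); a=im[c[1]-55:c[1]+55,c[0]-50:c[0]+50]; a=cv2.resize(a,(400,440),interpolation=cv2.INTER_CUBIC)
    L=a if n=="top" else np.hstack([L,a])
cv2.imwrite("pics/over.png",L)
```

```text
gripped t6.2 tcp [ 463.3 -396.3    4.7] al [ 512.7 -329.7    4.7] F al [-0.2  1.1  4.8] tq [ 0.16  0.19 -0.06] op 0.255 gf 80
lifted t7.4 tcp [ 462.8 -395.8  113.8] al [ 512.2 -329.3  113.8] F al [ 0.5 -0.4 -4.9] tq [0.25 0.27 0.04] op 0.255 gf 79
over t8.3 tcp [ 501.9 -185.7  137.3] al [ 522.5 -115.9  137.3] F al [-0.1 -0.3 -4.7] tq [-0.02 -0.03  0.02] op 0.253 gf 79
```

View pics/over.png

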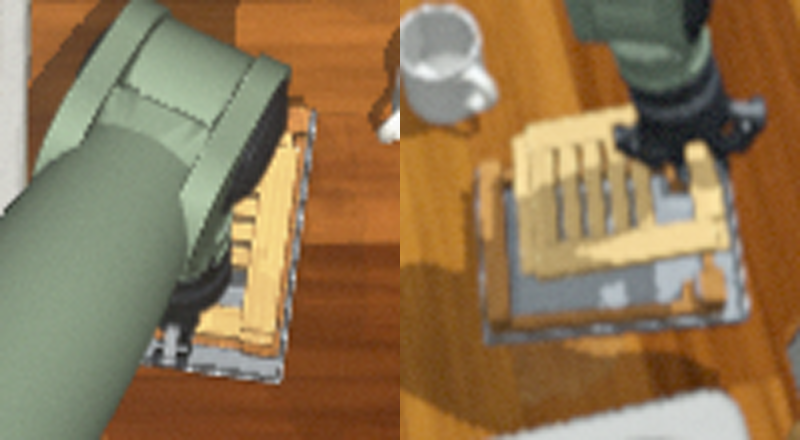

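The board is held over the tray. In the scene half, its far-left corner is at (530,278) and its near-left corner at (728,248). I'll check its tilt in the grip by comparing these with the expected corner pixels.

Run:
```python
from h import *
s=st(); Rt=Ro.from_euler("xyz",s["orientation"]).as_matrix(); Rb=Rt@Ro.from_euler("xyz",[np.pi,0,np.pi/2]).as_matrix().T; o=s["tcp_pos"]-Rb@GR
for n,off in(("scene",400),("top",0)):
    c=proj(n,[590,-200,50]).astype(int)-[50,55]
    for d in(0,-5,5):
        R2=Rb@Ro.from_euler("y",d,degrees=True).as_matrix(); o2=o+Rb@[-73,0,9]-R2@[-73,0,9]
        print(n,d,{k:((proj(n,o2+R2@np.array(v))-c)*4+[off,0]).round().tolist() for k,v in dict(farL=(85,75,18),farR=(85,-75,18),nearL=(-77,75,18),nearR=(-77,-75,18),tipL=(97,68,13),tipR=(97,-68,13)).items()})
```

```text
t8.4 tcp [ 501.5 -186.5  137.3] al [ 522.2 -116.8  137.3] F al [-0.6  0.3 -4.2] tq [-0.01  0.01 -0.01] op 0.262 gf 79
scene 0 {'farL': [531.0, 273.0], 'farR': [520.0, 122.0], 'nearL': [715.0, 241.0], 'nearR': [695.0, 90.0], 'tipL': [519.0, 270.0], 'tipR': [509.0, 134.0]}
scene -5 {'farL': [529.0, 266.0], 'farR': [518.0, 115.0], 'nearL': [716.0, 241.0], 'nearR': [695.0, 90.0], 'tipL': [516.0, 263.0], 'tipR': [506.0, 126.0]}
scene 5 {'farL': [535.0, 279.0], 'farR': [524.0, 129.0], 'nearL': [714.0, 241.0], 'nearR': [694.0, 90.0], 'tipL': [523.0, 276.0], 'tipR': [514.0, 141.0]}
top 0 {'farL': [120.0, 117.0], 'farR': [300.0, 141.0], 'nearL': [87.0, 303.0], 'nearR': [274.0, 329.0], 'tipL': [131.0, 108.0], 'tipR': [293.0, 129.0]}
top -5 {'farL': [119.0, 112.0], 'farR': [300.0, 137.0], 'nearL': [87.0, 304.0], 'nearR': [274.0, 330.0], 'tipL': [130.0, 102.0], 'tipR': [294.0, 123.0]}
top 5 {'farL': [121.0, 124.0], 'farR': [299.0, 147.0], 'nearL': [87.0, 302.0], 'nearR': [275.0, 328.0], 'tipL': [132.0, 115.0], 'tipR': [292.0, 137.0]}
```

Run:
```python
from h import *
for x,z,v in((690,55,80),):
    p,r=tip(x,z,11); bot.movel(p,r,max_speed=v)
bot.dwell(.2); s=st("pre"); print("want",p.round(1))
p,r=tip(690,27,11); hit=bot.movel(p,r,max_speed=15,threshold=3); s=st("touch %s"%hit)
q,_=tip(690,0,11); print("tip z at contact (nominal)",s["tcp_pos"][2]-q[2],"orient err",s["orientation"]-r)
```

```text
pre t9.4 tcp [ 502.1 -185.5   83.1] al [ 522.6 -115.6   83.1] F al [-0.   0.9 -3.9] tq [ 0.   -0.05  0.04] op 0.257 gf 79
want [ 501.7 -185.3   82.5]
touch True t10.7 tcp [ 501.2 -185.2   61.5] al [ 521.7 -115.4   61.5] F al [-0.2 -0.7 -0.1] tq [-0.11 -0.63 -0.  ] op 0.255 gf 79
tip z at contact (nominal) 33.94753988055845 orient err [ 1.02318702e-03 -2.71228441e-04 -8.55735897e-05]
```

Contact is at a nominal 33.9 mm against 34.5 expected, so the tilt in the grip is right. Next I'll raise the board 1.6 mm and slide it in.

Run:
```python
from h import *
p,r=tip(690,35.6,11); bot.movel(p,r,max_speed=30); bot.dwell(.2); s=st("raised %.1f"%p[2])
e,r=tip(722,35.6,11); hit=bot.movel(e,r,max_speed=14,threshold=4); s=st("push %s"%hit)
q,_=tip(0,0,11); Rz=Ro.from_euler("z",-TY).as_matrix(); print("tip al",(Rz@(s["tcp_pos"]-q)).round(1))
for n in("scene",):
    im=imaging.capture(n); c=proj(n,[600,-200,40]).astype(int); a=im[c[1]-45:c[1]+45,c[0]-60:c[0]+60]; cv2.imwrite("pics/in1.png",cv2.resize(a,None,fx=6,fy=6,interpolation=cv2.INTER_CUBIC))
```

```text
raised 63.1 t11.1 tcp [ 501.6 -185.3   63. ] al [ 522.1 -115.5   63. ] F al [ 0.9 -0.3 -3.1] tq [-0.11 -0.33  0.02] op 0.259 gf 79
push True t12.4 tcp [ 518.  -187.5   62.4] al [ 538.6 -115.5   62.4] F al [ 0.1 -0.3 -1.9] tq [-0.24 -0.6   0.04] op 0.258 gf 79
tip al [706.5   0.   34.9]
```

View pics/in1.png

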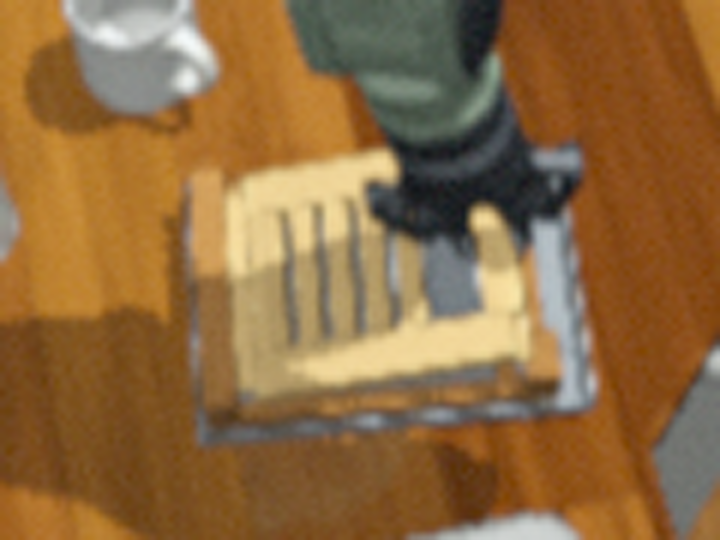

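The far edge is at the rail mouth (crop 232,290), and the tip at x 706.5 matches the mouth at about 705. The tongue is resting low on the walls and has caught the groove's lower lip. I'll back off, raise until it is free of the walls, and retry.

Run:
```python
from h import *
Rz=Ro.from_euler("z",-TY).as_matrix(); q,_=tip(0,0,11)
p,r=tip(701,35.6,11); bot.movel(p,r,max_speed=30)
for z in(36.5,37.3):
    p,r=tip(701,z,11); bot.movel(p,r,max_speed=20); bot.dwell(.25); s=st("z%.1f"%z)
e,r=tip(724,z,11); hit=bot.movel(e,r,max_speed=14,threshold=4); s=st("push %s"%hit); print("tip al",(Rz@(s["tcp_pos"]-q)).round(1))
```

```text
z36.5 t13.2 tcp [ 512.4 -186.7   63.8] al [ 533.  -115.4   63.8] F al [ 0.9 -0.  -4.5] tq [-0.01 -0.01  0.01] op 0.257 gf 79
z37.3 t13.8 tcp [ 512.6 -186.8   64.8] al [ 533.2 -115.5   64.8] F al [ 0.5 -0.4 -3.6] tq [0.01 0.02 0.02] op 0.256 gf 79
push True t14.8 tcp [ 526.2 -188.5   63.9] al [ 546.9 -115.3   63.9] F al [ 0.9 -0.2 -1.9] tq [-0.15 -0.47 -0.07] op 0.251 gf 79
tip al [7.147e+02 2.000e-01 3.630e+01]
```

Run:
```python
from h import *
Rz=Ro.from_euler("z",-TY).as_matrix(); q,_=tip(0,0,11)
al=lambda s:(Rz@(s["tcp_pos"]-q)).round(1)
p,r=tip(713.5,37.3,11); bot.movel(p,r,max_speed=20); bot.dwell(.3); s=st("back"); print(al(s))
e,r=tip(724,37.3,11); hit=bot.movel(e,r,max_speed=10,threshold=5); s=st("push %s"%hit); print("tip al",al(s))
bot.dwell(.2); s=st("hold"); print(al(s))
```

```text
back t15.3 tcp [ 524.8 -188.4   64.6] al [ 545.5 -115.5   64.6] F al [ 0.4  0.3 -4.8] tq [-0.04  0.01 -0.  ] op 0.256 gf 79
[713.3   0.   37.1]
push True t15.9 tcp [ 526.2 -188.5   63.9] al [ 546.9 -115.4   63.9] F al [ 0.5 -1.  -2.5] tq [-0.15 -0.54 -0.06] op 0.258 gf 79
tip al [7.147e+02 1.000e-01 3.640e+01]
hold t16.1 tcp [ 526.  -188.4   63.4] al [ 546.7 -115.3   63.4] F al [ 1.7 -0.5 -1.8] tq [-0.17 -0.83 -0.06] op 0.260 gf 79
[7.145e+02 2.000e-01 3.590e+01]
```

It stops repeatably at x 714.7, about 9.8 mm past the mouth contact, so the tongue is home and the cradle x0 is about 617.5. Now I'll lower the near end about the tongue.

Run:
```python
from h import *
Rz=Ro.from_euler("z",-TY).as_matrix()
for th in(10,9,8,7,6,5,4,3):
    p,r=tip(714.5,37.2,th); hit=bot.movel(p,r,max_speed=15,threshold=12); q,_=tip(0,0,th); s=st(f"th{th} {hit}"); print("   tip",(Rz@(s["tcp_pos"]-q)).round(1))
    if hit: break
```

```text
th10 False t16.3 tcp [ 524.3 -188.1   61.4] al [ 545.  -115.2   61.4] F al [-1.3  0.1 -3.4] tq [-0.03  0.01  0.  ] op 0.254 gf 79
   tip [7.133e+02 3.000e-01 3.680e+01]
th9 False t16.7 tcp [ 524.6 -188.3   58.6] al [ 545.3 -115.4   58.6] F al [-0.   0.  -4.1] tq [ 0.02  0.04 -0.05] op 0.258 gf 79
   tip [7.14e+02 1.00e-01 3.70e+01]
th8 False t17.0 tcp [ 524.4 -188.4   55.9] al [ 545.1 -115.4   55.9] F al [ 0.3 -0.3 -4.8] tq [-0.02  0.08 -0.01] op 0.256 gf 79
   tip [7.142e+02 1.000e-01 3.720e+01]
th7 False t17.4 tcp [ 524.2 -188.3   52.9] al [ 544.9 -115.4   52.9] F al [ 0.8 -0.3 -3.5] tq [-0.01  0.13  0.02] op 0.255 gf 79
   tip [7.142e+02 1.000e-01 3.720e+01]
th6 False t17.7 tcp [ 524.8 -188.6   50.3] al [ 545.6 -115.7   50.3] F al [ 1.3 -0.4 -3. ] tq [-0.04 -0.27  0.07] op 0.255 gf 79
   tip [ 7.151e+02 -2.000e-01  3.750e+01]
th5 False t18.1 tcp [ 525.  -188.8   47.3] al [ 545.7 -115.8   47.3] F al [ 4.9 -0.4 -1.1] tq [-0.25 -0.75  0.04] op 0.257 gf 79
   tip [ 7.155e+02 -3.000e-01  3.750e+01]
th4 False t18.4 tcp [ 524.8 -188.6   43.8] al [ 545.5 -115.6   43.8] F al [ 6.5 -0.2 -5.1] tq [-0.38 -1.27 -0.  ] op 0.250 gf 79
   tip [ 7.155e+02 -1.000e-01  3.700e+01]
th3 False t18.8 tcp [ 524.7 -188.6   40.9] al [ 545.5 -115.6   40.9] F al [ 6.9 -0.6 -3.9] tq [-0.39 -1.36  0.03] op 0.255 gf 79
   tip [ 7.155e+02 -1.000e-01  3.700e+01]
```

The rollers push the board toward home with about 7 N, as expected. I'll continue and press gently.

Run:
```python
from h import *
Rz=Ro.from_euler("z",-TY).as_matrix()
for th,z in((2,37.1),(1,37),(0,37),(-.3,36.7),(-.6,36.4)):
    p,r=tip(714.7,z,th); hit=bot.movel(p,r,max_speed=12,threshold=10); q,_=tip(0,0,th); bot.dwell(.1); s=st(f"th{th} {hit}"); print("   tip",(Rz@(s["tcp_pos"]-q)).round(1))
    if hit: break
im=imaging.capture("scene"); c=proj("scene",[590,-200,40]).astype(int); a=im[c[1]-45:c[1]+45,c[0]-60:c[0]+60]; cv2.imwrite("pics/in2.png",cv2.resize(a,None,fx=6,fy=6,interpolation=cv2.INTER_CUBIC))
```

```text
th2 False t19.3 tcp [ 524.8 -188.5   37.9] al [ 545.5 -115.6   37.9] F al [ 5.5 -1.7 -4.4] tq [-0.32 -1.29 -0.  ] op 0.249 gf 79
   tip [ 7.156e+02 -1.000e-01  3.700e+01]
th1 False t19.8 tcp [ 524.6 -188.4   34.5] al [ 545.3 -115.5   34.5] F al [ 6.3 -1.3 -5.4] tq [-0.41 -1.56 -0.02] op 0.258 gf 79
   tip [715.4   0.   36.6]
th0 True t20.1 tcp [ 524.1 -188.3   32.6] al [ 544.8 -115.4   32.6] F al [-2.3  0.4  5.7] tq [ 0.15  0.33 -0.04] op 0.253 gf 80
   tip [7.148e+02 1.000e-01 3.760e+01]
```

Run:
```python
from h import *
p,r=tip(714.6,37.3,0); s=bot.get_state()
hit=bot.movel([s["tcp_pos"][0],s["tcp_pos"][1],s["tcp_pos"][2]-1.5],r,max_speed=6,threshold=5); st("press %s"%hit)
bot.grip(0.45); s=st("open")
bot.movel([p[0],p[1],s["tcp_pos"][2]+110],r,max_speed=120)
bot.move_ptp([380,60,260],r); s=st("away")
for n in("top","scene"):
    im=imaging.capture(n); c=proj(n,[590,-200,40]).astype(int); a=cv2.resize(im[c[1]-45:c[1]+45,c[0]-40:c[0]+40],None,fx=5,fy=5,interpolation=cv2.INTER_CUBIC); L=a if n=="top" else np.hstack([L,a])
    m=cv2.inRange(cv2.cvtColor(im,cv2.COLOR_BGR2HSV),(15,60,150),(32,175,255)); cs,h=cv2.findContours(m,cv2.RETR_CCOMP,cv2.CHAIN_APPROX_NONE)
    t=proj(n,[550,-190,46])
    ho=min((x for j,x in enumerate(cs) if h[0][j][3]>=0 and cv2.contourArea(x)>60),key=lambda x:np.linalg.norm(x.mean((0,1))-t),default=None)
    if ho is not None:
        u=cv2.minAreaRect(ho)[0]; print(n,"slot@46 al",(Ro.from_euler("z",-TY).as_matrix()@onz(n,u,46)).round(1)); exec(n+"=u")
try: print(tri(scene,top))
except NameError: pass
cv2.imwrite("pics/fin.png",L)
```

```text
press True t20.4 tcp [ 524.  -188.3   32.6] al [ 544.7 -115.4   32.6] F al [-0.5 -0.6  4.3] tq [-0.01 -0.01 -0.04] op 0.255 gf 80
open t20.8 tcp [ 524.3 -188.3   32.3] al [ 545.  -115.4   32.3] F al [-0.5 -0.6 -0. ] tq [ 0.03 -0.02  0.01] op 0.450 gf 0
away t23.0 tcp [380.7  59.5 259.7] al [369.1 110.6 259.7] F al [-0.1 -0.1  0.1] tq [ 0.09 -0.01  0.01] op 0.449 gf 0
top slot@46 al [ 573.5 -115.1   46. ]
scene slot@46 al [ 575.5 -110.5   46. ]
(array([ 553.88895454, -191.63902   ,   36.89028482]), np.float64(0.5169751264245448))
```

View pics/fin.png

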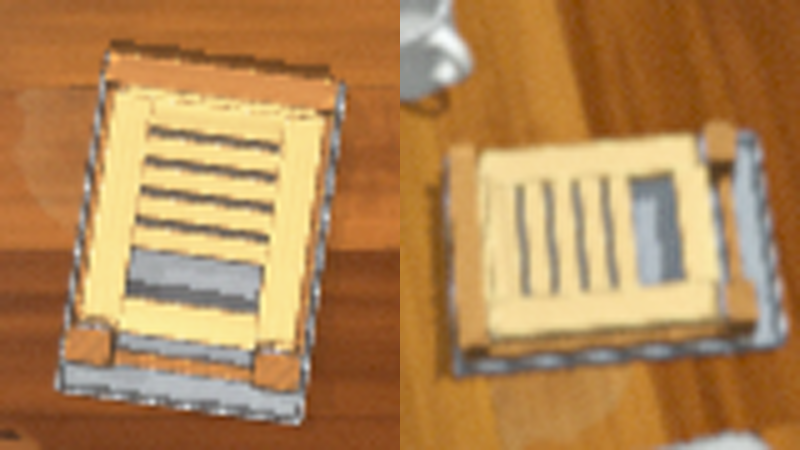

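The board lies flat behind both posts, with its tongue edge under the rail (crop 215,95). The slot is at x 573.5 against 574.5 expected, and the seated height read at the gripper was 27.9 against 28. The mug is still in place.

```bash
python3 -c "
from h import *
print(bot.sign_off())"
```

```text
the job is handed in; nothing more can be done
None
```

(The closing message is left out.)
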